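# Unlatch and slide open the filter cover of the bench dust collector

## Task

Open the dust collector's filter bay for cleaning: press the orange snap tab all the way in, then push the released blue filter cover along its rails, off its seat and past the tab, until all of it lies flat on the grey parking shelf. Just press and push: never lift the cover, leave the jar, the squeeze bottle and the pliers where they are, and end with the gripper clear of everything.

Things in the scene. Friction and masses are not known exactly. Their poses are not given: they have to be found in the camera images.
- collector: Bench dust collector, fixed: grey box 250 (x) x 310 (y) mm with a flat white deck 70 mm above the bench. Origin: on the bench under the box, which spans x -125 to 125, y -150 to 160 mm. The cover slides on the deck along the box's own +y axis only, between guide rails 7 mm high with inner faces at x = +-57 mm. Positions below in 'box mm' are in this frame.
- seat (a point): Centre of the cover's seat, at deck level: box mm (0, -80, 70), over the 90 x 90 mm filter bay. Beside it, from y = -138 to -33 box mm, the rails carry hold-down lips, up to 13 mm above the deck, that reach over the cover's side flanges to x = +-50 mm, so it cannot be lifted there.
- parking (a point): Centre of the grey parking shelf, an inlay at deck level: box mm (0, 74, 70); the shelf runs from y = 5 to 143 and is closed by a 10 mm high end stop whose face is at y = 148 box mm. The cover is parked when its origin is at y = 43 to 93 box mm (at 93 it touches the end stop).
- cover: Blue filter cover with dark vent slots, loose, about 0.2 kg: flange 110 x 110 x 8 mm, on it a raised panel 92 mm wide (x), its top 24 mm above the underside; on the -y side panel and flange end level, as one flat face. Origin: centre of the underside; axes parallel to the box's. It starts on the seat, at about y = -80 box mm; the tab's tooth stops it leaving in +y until the tab is in.
- push_face (a point): Point on the cover's flat vertical end face (its -y side, 92 mm wide, top edge 24 mm above the deck): mid-width, 13 mm above the deck, 55 mm from the cover's origin. Pushing here in the box's +y direction slides the cover towards the parking shelf; a few newtons are enough. The space behind the face is free.
- tab_top (a point): Centre of the top of the orange snap tab's thumb pad, 30 (x) x 40 (y) mm; when out it stands 20 mm above the deck at x = -98, y = 0 box mm, outside the rail. A flat bar at y = -16 box mm runs from it through the rail into the cover's path: the 8 mm high tooth. Press the pad straight down; this point moves with it.
- tab (a joint): Travel of the snap tab in m: 0 = out (tooth locks the cover), 0.011 = fully in (tooth 3 mm below the deck, pad 9 mm above it). It takes about 5 N to move and stays where it is left, without springing back.
- jar: Small green jar of glass grains, loose, 52 mm across, 75 mm tall, standing beyond the parking-shelf end of the collector. Origin: centre of its foot.
- bottle: White squeeze bottle with a red cap, loose, 48 mm across, 130 mm tall, standing off the cover end of the collector. Origin: centre of its foot.
- pliers: Blue-handled pliers lying on the bench on the far side of the collector, about 160 x 70 x 14 mm. Origin: on the bench near the pivot.
There are look-alikes about, which are no part of the job. Of the things like the cover, leave any that is pink; of the rest the larger one is meant. Several things have the shape of the pliers; the one meant has the colours described above.

How it is judged (in metres and radians):
On the way, in this order (a step that is already met when the one before it is completed fails the run):
1. the snap tab is pressed in while the cover is still on its seat (value of joint tab above 0.009 m and y of cover in the frame of collector below -0.07 m), for 0.1 s.
2. the cover has been pushed wholly off its seat, past the tab (y of cover in the frame of collector between 0.043 and 0.105 m and x of cover in the frame of collector between -0.012 and 0.012 m and z of cover in the frame of collector between 0.066 and 0.075 m and angle between cover's own z axis and vertical below 0.06 rad), for 0.1 s.
At the end, for the whole second after the job is handed in: The cover lies flat (0.06 rad) and at rest on the parking shelf, its origin 43 to 105 mm along the collector's +y axis, within 12 mm of the midline and 5 mm of deck level; the tab is still in (over 8 mm); jar, bottle and pliers within 20 mm of their start, not knocked over (all of step 2 and value of joint tab above 0.008 m and linear speed of cover below 0.01 m/s and distance of each of jar, bottle, pliers from where it was at the start of the episode below 0.02 m and angle between each of jar, bottle, pliers's own z axis and vertical below 0.2 rad); the robot touches nothing.
It fails at once if the cover is lifted off the deck or tipped up (z of cover in the frame of collector above 0.082 m or angle between cover's own z axis and vertical above 0.2 rad).
It fails at once if a bystander (jar, bottle or pliers) is shifted by more than 20 mm or knocked over (distance of any of jar, bottle, pliers from where it was at the start of the episode above 0.02 m or angle between any of jar, bottle, pliers's own z axis and vertical above 0.3 rad).
It also fails if it takes over 40 s, if anything falls off the work surface, if the arm or the gripper's body presses on something with over 40 N, if the wrist force passes 120 N, or if a joint passes its speed limit or range.

## Robot

A 6-joint arm with a two-finger parallel gripper is mounted at the origin on the work surface. World frame = base frame: x ahead of the robot, y to its left, z up, the work surface at z = 0. Lengths are in m, angles in degrees, forces in N, time in s.
With the tool pointing down it reaches from about 0.35 to 0.875 m from the base axis. Payload 4.2 kg.
Tool frame: the origin (TCP) lies between the finger pads; the fingertips stand 22 mm ahead of it and the grasp point (between the pads) lies 3 mm ahead of it (manip.tip_reach is the distance from the TCP to the fingertips, in m); z points along the fingers, x is the direction in which the jaws open and shut, and the axes are right-handed (so a half turn about z gives the same grasp; the last joint's range is limited). The gripper opens to 85 mm and grips with 20 to 120 N. Pads are 22 mm wide; open, the fingers measure 114 mm over their backs; the gripper's body (76 mm by 85 mm) begins 54 mm behind the grasp point. The pads swing forward as they close: fully open they stand 13 mm farther back than shut.
Start: joints at [-59.611, 22.042, 0.453, 0, -68.411, -14.817], TCP at [0.168, -0.602, 0.253] pointing down, gripper open.
Joint ranges: [-179.83, 179.83], [-69.29, 118.12], [-61.27, 80.66], [-181.25, 117.63], [-171.15, -9.14], [-177.46, 177.46]. Speed limits (degrees/s): [159.86, 159.86, 180, 180, 180, 180].

## Interface

Orientations are given as [roll, pitch, yaw] about the fixed x, y, z axes, in that order (R = Rz(yaw) Ry(pitch) Rx(roll)).
In Python, from workcell import get_obs, cams, manip gives the robot as it stands.
- The arm moves only by the tool jog_arm, never from a script. Its argument "commands" is a list of rows, each a list of 7 numbers: the turn, a rotation vector about the tool's x, y, z in rad, then the shift along the tool's x, y, z in cm, then the closure, from 0 (fully open) to 1 (shut). A call has 1 to 10 rows; each row is the pose to reach, as a shift and turn from the pose commanded when the call began, along the tool's axes at that moment; what a row does not reach only later rows make up. A row lasts 1/8 s, in which the tool goes at most 62.5 mm and 10.7 degrees, less where a joint would pass 70% of its speed; a pose out of reach is approached as far as the arm can. A call with a gripper value outside its range is refused whole. The fingers move at their own pace and stop on an object; "force" is the grip in N (left out, the last holds). Time passes only in rows, so rows that repeat a pose let the fingers close. It gives the time, the measured TCP pose, the force and the opening at its end, in the units of the state.
- get_obs(): the state, without advancing time (a new reading comes with each control period).
- cams.grab_frame(name): name is "side" or "top" or "wrist"; returns (picture, depth): 420x560x3 uint8, red, green, blue; 420x560 float32, m along the optical axis (not along the pixel's ray), 0 where there is no reading.
- cams.camera_params(name): a dict with "fx", "fy", "cx", "cy" (pixels), "cam_to_world" (4x4, takes a point from camera to world coordinates). Camera axes: x right, y up, looking along -z (the intrinsics and any distortion apply to the point x, -y, -z); pixel columns grow to the right and rows downward; lengths in m; the calibration is good to about 2 mm. A picture is of the moment at which its call begins: read the wrist's pose just before it. camera_params takes no time and is no camera call; for the wrist camera it gives the pose at the moment of the call.
- manip.job_done(): hands the job in, once; it reports no verdict.
The state is a dict: "clock": time; "q": joint angles; "dq": joint speeds; "tau": joint torques, N m; "tool_pos": TCP position; "tcp_rot": TCP orientation; "contact_force": force on the tool from outside, world axes, zero at the start; "moment": the same for the moment, N m; "opening": opening from 0.0 (shut) to 1.0 (fully open).
Only numpy, scipy, OpenCV 4.12 (cv2) and the standard library are available. Lean on these libraries where they do the work, as an engineer would, in place of code of your own. Each camera call takes 0.05 s, during which the arm holds its last target.

## Working session

There is one attempt and no reset: what is moved stays moved. The work goes in short steps, Python scripts to look and compute and a tool call to move; the robot and the scene stay as the last step left them, time stands still between calls to the robot, and variables do not carry over. Pictures are saved under pics/ and viewed, and the job is handed in when it is done.

Besides the shell and the picture viewer there is one more tool, called after "Request:" by a JSON object that holds its "fn" and its "kwargs". jog_arm: Moves the arm, as the interface text tells. Its arguments: {"type":"object","properties":{"commands":{"type":"array","items":{"type":"array","items":{"type":"number"}}},"force":{"type":"number"}},"required":["commands"]}

```bash
ls; mkdir -p pics
python3 - <<'E'
from workcell import get_obs,cams,manip
import cv2,numpy as np
o=get_obs();print(o['clock'],o['tool_pos'],o['tcp_rot'],o['contact_force'],o['opening'],manip.tip_reach)
for n in('side','top','wrist'):
    p=cams.camera_params(n);im,d=cams.grab_frame(n)
    cv2.imwrite(f'pics/{n}0.png',im[:,:,::-1]);np.savez(f'{n}0.npz',im=im,d=d,**p)
    print(n,{k:np.round(v,3) for k,v in p.items()})
E
```

```text
pics
0.0 [ 0.16765434 -0.60154359  0.25220445] [-1.79993862e+02 -1.25383785e-01  1.05562500e+02] [-0.07024836  0.63327156  0.01496556] 0.992382120673229 0.022
side {'fx': np.float64(468.852), 'fy': np.float64(468.852), 'cx': np.float64(277.656), 'cy': np.float64(213.71), 'cam_to_world': array([[-0.988,  0.117, -0.101,  0.44 ],
       [-0.153, -0.657,  0.738,  0.72 ],
       [ 0.02 ,  0.745,  0.667,  0.772],
       [ 0.   ,  0.   ,  0.   ,  1.   ]])}
top {'fx': np.float64(385.787), 'fy': np.float64(385.787), 'cx': np.float64(271.939), 'cy': np.float64(209.734), 'cam_to_world': array([[-0.027,  0.995, -0.094,  0.497],
       [-0.999, -0.029, -0.014, -0.043],
       [-0.016,  0.093,  0.996,  0.938],
       [ 0.   ,  0.   ,  0.   ,  1.   ]])}
wrist {'fx': np.float64(292.209), 'fy': np.float64(292.209), 'cx': np.float64(278.458), 'cy': np.float64(208.57), 'cam_to_world': array([[-0.268, -0.928, -0.261,  0.102],
       [ 0.964, -0.257, -0.075, -0.619],
       [ 0.003, -0.271,  0.963,  0.373],
       [ 0.   ,  0.   ,  0.   ,  1.   ]])}
```

View pics/top0.png

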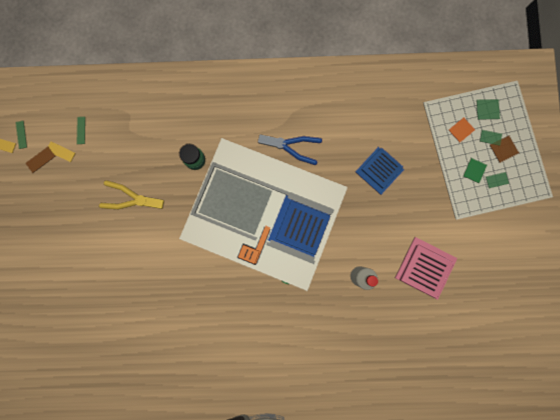

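View pics/side0.png

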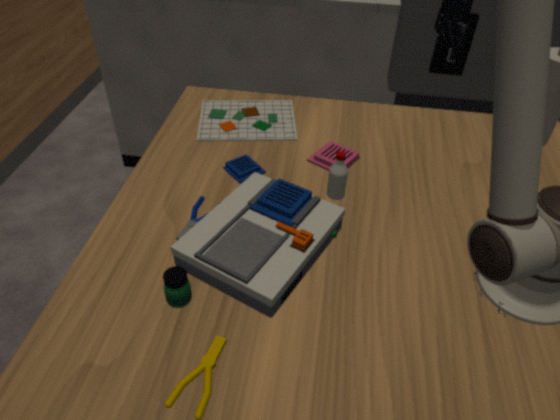

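Top view: the candidate covers are blue on the collector (301,226), small blue (380,170) and pink (427,268). I choose (301,226): it is the larger blue one, on the seat. The orange tab is at (250,254) (the orange card at (461,130) is not it), the bottle at (367,278), the jar at (192,156), the blue pliers at (295,147), and yellow pliers at (140,200) are a look-alike.

```bash
cat > h.py <<'E'
import numpy as np,cv2
def pts(f):
    z=np.load(f);d=z['d'];v,u=np.mgrid[:420,:560]
    c=np.stack([(u-z['cx'])/z['fx']*d,-(v-z['cy'])/z['fy']*d,-d,np.ones_like(d)],-1)
    P=(c@z['cam_to_world'].T)[...,:3];P[d==0]=np.nan
    return z['im'],P
E
python3 - <<'E'
from h import *
out={}
for n in('top','side'):
    im,P=pts(n+'0.npz')
    hsv=cv2.cvtColor(im,cv2.COLOR_RGB2HSV)
    reg=(P[...,0]>.2)&(P[...,0]<.7)&(P[...,1]>-.35)&(P[...,1]<.3)
    dk=reg&(P[...,2]>.06)&(P[...,2]<.1)
    nn,l,s,_=cv2.connectedComponentsWithStats(dk.astype(np.uint8))
    k=1+np.argmax(s[1:,4]);m=l==k
    r=cv2.minAreaRect((P[m][:,:2]*1000).astype(np.float32));print(n,'box rect',r,np.round(cv2.boxPoints(r)))
    print('deck z',np.nanmedian(P[m][:,2]))
    H,S,V=[hsv[...,i] for i in range(3)]
    for nm,mm in dict(blue=(H>100)&(H<125)&(S>150)&reg&(P[...,2]>.06),orange=(H<14)&(S>170)&reg&(P[...,2]>.06)).items():
        nn,l,s,c=cv2.connectedComponentsWithStats(mm.astype(np.uint8))
        for k in range(1,nn):
            if s[k,4]>25:
                q=P[l==k];print(nm,s[k,4],c[k].round(),np.nanmean(q,0).round(3),'zpct',np.nanpercentile(q[:,2],[5,50,95]).round(3),cv2.minAreaRect((q[:,:2]*1000).astype(np.float32)))
    for nm,mm in dict(bottle=reg&(P[...,2]>.1)&(P[...,1]<-.15),jar=reg&(P[...,2]>.03)&(P[...,1]>.1)&(H>30)).items():
        nn,l,s,c=cv2.connectedComponentsWithStats(mm.astype(np.uint8))
        for k in range(1,nn):
            if s[k,4]>60: q=P[l==k];print(nm,s[k,4],c[k].round(),np.nanmedian(q,0).round(3),q.max(0).round(3),q.min(0).round(3))
im=cv2.imread('pics/top0.png')[120:310,160:400];cv2.imwrite('pics/c1.png',cv2.resize(im,None,fx=3.2,fy=3.1,interpolation=2))
E
```

```text
top box rect ((574.0643310546875, -9.958984375), (310.5547790527344, 250.40475463867188), 66.66448211669922) [[ 398. -103.]
 [ 628. -202.]
 [ 751.   83.]
 [ 521.  182.]]
deck z 0.06946692937826482
blue 1459 [298. 226.] [ 0.539 -0.087  0.089] zpct [0.075 0.092 0.095] ((540.2467651367188, -91.14404296875), (104.82156372070312, 103.83602905273438), 66.71143341064453)
orange 85 [249. 255.] [0.48  0.022 0.086] zpct [0.076 0.087 0.09 ] ((481.3755187988281, 22.10185432434082), (38.350704193115234, 29.83032989501953), 65.99482727050781)
orange 83 [372. 280.] [ 0.421 -0.234  0.128] zpct [0.126 0.128 0.131] ((421.4252014160156, -233.88973999023438), (20.777326583862305, 19.04538345336914), 39.8636589050293)
bottle 120 [371. 280.] [ 0.422 -0.232  0.127] [ 0.432 -0.223  0.131] [ 0.412 -0.245  0.101]
jar 88 [192. 164.] [0.694 0.154 0.048] [0.699 0.173 0.075] [0.69  0.138 0.03 ]
jar 326 [209. 202.] [0.596 0.111 0.069] [0.656 0.135 0.073] [0.564 0.1   0.064]
side box rect ((574.0996704101562, -10.325836181640625), (314.5196533203125, 252.93077087402344), 66.85739135742188) [[ 396. -105.]
 [ 629. -2
[... 203 characters left out ...]
52539), 65.56100463867188)
orange 43 [340. 155.] [ 0.422 -0.229  0.128] zpct [0.12  0.13  0.131] ((421.56695556640625, -231.2039031982422), (20.263721466064453, 18.573226928710938), 74.6646728515625)
orange 322 [297. 236.] [0.493 0.02  0.082] zpct [0.073 0.082 0.091] ((504.1778869628906, 8.747432708740234), (40.724815368652344, 93.95167541503906), 49.83487319946289)
bottle 132 [340. 158.] [ 0.421 -0.227  0.122] [ 0.432 -0.22   0.133] [ 0.41  -0.243  0.1  ]
jar 118 [206. 275.] [0.666 0.118 0.038] [0.7   0.136 0.05 ] [0.633 0.104 0.03 ]
jar 169 [184. 286.] [0.695 0.167 0.049] [0.7   0.18  0.079] [0.689 0.145 0.03 ]
jar 299 [259. 296.] [0.542 0.153 0.038] [0.628 0.182 0.063] [0.485 0.101 0.03 ]
```

View pics/c1.png

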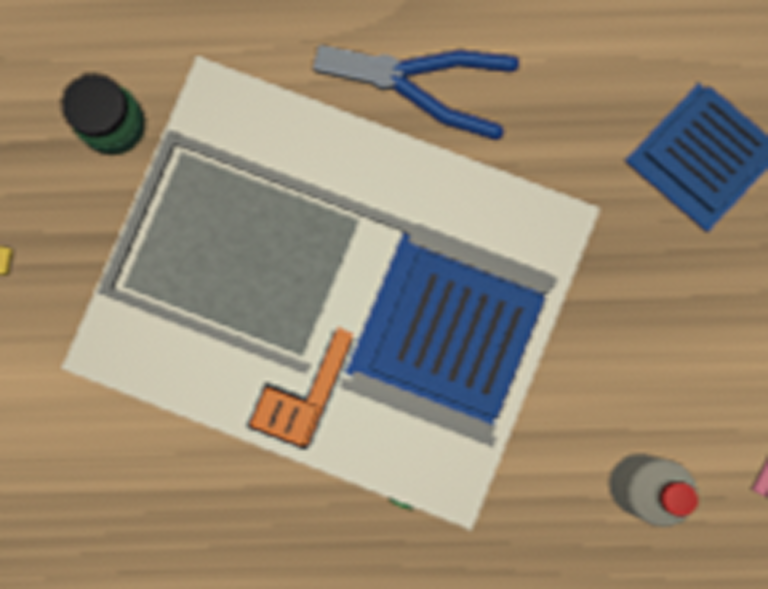

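The crop confirms the choice: the larger blue cover sits on its seat under the lips, with the tab bar in front of it. Top and side agree on a 310x250 mm deck at z≈0.070, yaw 66.7° for box +y, and the origin at about (0.572,-0.015). The tab is at (0.482,0.023). Next I close the gripper and go above the tab with the jaws along box x.

Request:
{"fn": "jog_arm", "kwargs": {"commands": [[0,0,-0.892,51.8,47.0,5,1],[0,0,-0.892,51.8,47.0,5,1],[0,0,-0.892,51.8,47.0,5,1],[0,0,-0.892,51.8,47.0,5,1],[0,0,-0.892,51.8,47.0,5,1],[0,0,-0.892,51.8,47.0,5,1],[0,0,-0.892,51.8,47.0,5,1],[0,0,-0.892,51.8,47.0,5,1],[0,0,-0.892,51.8,47.0,5,1],[0,0,-0.892,51.8,47.0,5,1]]}}

```text
clock: 1.4
tool_pos: [0.4478, -0.0427, 0.2088]
tcp_rot: [180.0, 0.0, 156.7]
contact_force: [0.8, -1.0, -0.0]
opening: -0.001
```

Request:
{"fn": "jog_arm", "kwargs": {"commands": [[0,0,0,-0.5,5,3,1],[0,0,0,-0.5,5,3,1],[0,0,0,-0.5,5,3,1]]}}

```text
clock: 1.78
tool_pos: [0.4714, -0.001, 0.1786]
tcp_rot: [-180.0, -0.0, 156.7]
contact_force: [-0.4, -0.9, 0.7]
opening: 0.001
```

```bash
cat > b.py <<'E'
from workcell import *
import numpy as np
a=np.radians(-23.3);O=np.array([.572,-.0148])
def box(p):
    d=np.array(p[:2])-O;return np.round(1000*np.array([d@[np.cos(a),np.sin(a)],d@[-np.sin(a),np.cos(a)],p[2]]),1)
if __name__=='__main__':
    o=get_obs();print(o['clock'],box(o['tool_pos']),o['contact_force'],o['tcp_rot'])
E
python3 b.py
```

```text
1.775 [-97.8 -27.1 178.6] [-0.37008267 -0.90917496  0.69058538] [-1.79952261e+02 -4.35998255e-02  1.56705785e+02]
```

Request:
{"fn": "jog_arm", "kwargs": {"commands": [[0,0,0,0,2.7,4,1],[0,0,0,0,2.7,5.9,1],[0,0,0,0,2.7,5.9,1]]}}

```text
clock: 2.15
tool_pos: [0.4814, 0.0226, 0.1193]
tcp_rot: [-179.9, -0.1, 156.6]
contact_force: [-0.5, 0.4, 0.5]
opening: -0.001
```

```bash
python3 b.py
python3 - <<'E'
from workcell import *
import cv2
im,d=cams.grab_frame('side');cv2.imwrite('pics/s1.png',cv2.resize(im[150:320,160:400,::-1],None,fx=3.2,fy=3.2))
E
```

```text
2.15 [-98.   -1.5 119.3] [-0.50093189  0.41409704  0.46276881] [-1.79901780e+02 -1.02821465e-01  1.56583090e+02]
```

View pics/s1.png

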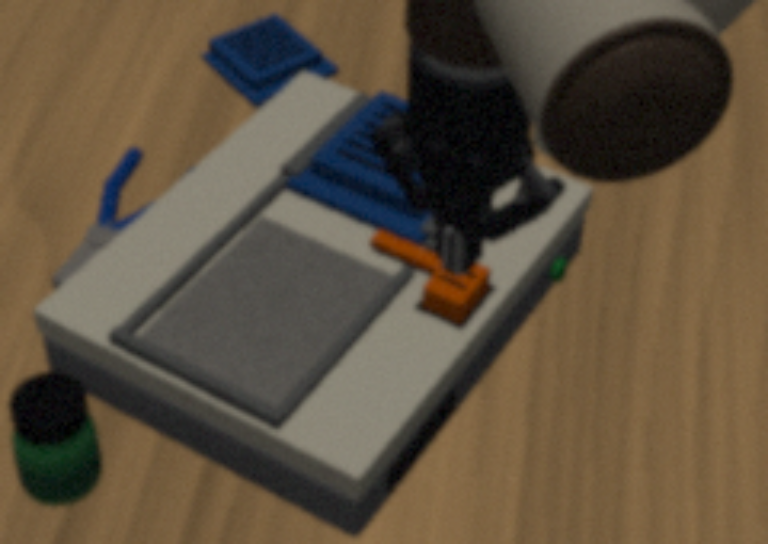

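The side crop shows the shut fingertips just over the tab pad at (455,265). I'll press down in small steps.

Request:
{"fn": "jog_arm", "kwargs": {"commands": [[0,0,0,0,0.1,0.5,1],[0,0,0,0,0.1,0.8,1],[0,0,0,0,0.1,1.1,1],[0,0,0,0,0.1,1.4,1],[0,0,0,0,0.1,1.6,1],[0,0,0,0,0.1,1.7,1]]}}

```text
clock: 2.95
tool_pos: [0.4831, 0.0248, 0.103]
tcp_rot: [180.0, 0.0, 156.7]
contact_force: [-1.0, -1.1, 5.2]
opening: 0.001
```

Request:
{"fn": "jog_arm", "kwargs": {"commands": [[0,0,0,0,0,0.1,1],[0,0,0,0,0,0.2,1],[0,0,0,0,0,0.25,1]]}}

```text
clock: 3.32
tool_pos: [0.4831, 0.0248, 0.1009]
tcp_rot: [-180.0, 0.0, 156.7]
contact_force: [-2.7, -1.5, 11.5]
opening: -0.002
```

Request:
{"fn": "jog_arm", "kwargs": {"commands": [[0,0,0,0,0,0.1,1],[0,0,0,0,0,0.1,1]]}}

```text
clock: 3.58
tool_pos: [0.4831, 0.0248, 0.1008]
tcp_rot: [-180.0, 0.0, 156.7]
contact_force: [-3.8, -0.7, 15.7]
opening: -0.003
```

Tip at 0.0788 with the force rising sharply: the hard stop is reached. Now up, and over to behind the cover.

Request:
{"fn": "jog_arm", "kwargs": {"commands": [[0,0,0,0,0,-6,1],[0,0,0,0,0,-9,1],[0,0,0,-4,-6,-9,1],[0,0,0,-7,-11,-9,1],[0,0,0,-9.8,-16,-9,1],[0,0,0,-9.8,-18.4,-9,1],[0,0,0,-9.8,-18.4,-9,1]]}}

```text
clock: 4.45
tool_pos: [0.499, -0.1841, 0.188]
tcp_rot: [180.0, -0.1, 156.5]
contact_force: [0.3, 0.5, -0.2]
opening: -0.001
```

```bash
python3 b.py
python3 - <<'E'
from workcell import *
import cv2
im,d=cams.grab_frame('side');cv2.imwrite('pics/s2.png',cv2.resize(im[130:300,160:400,::-1],None,fx=3.2,fy=3.2))
import numpy as np
np.savez('s2.npz',im=im,d=d,**cams.camera_params('side'))
from h import pts
im,P=pts('s2.npz');hsv=cv2.cvtColor(im,cv2.COLOR_RGB2HSV)
m=(hsv[...,0]<14)&(hsv[...,1]>170)&(P[...,2]>.06)&(P[...,1]>-.1)
print(np.nanpercentile(P[m][:,2],[5,50,95]),m.sum())
E
```

```text
4.45 [-1.000e-01 -1.843e+02  1.880e+02] [ 0.30795981  0.47417151 -0.21909742] [ 1.79989871e+02 -1.22384032e-01  1.56469974e+02]
[0.07108497 0.07894552 0.46287617] 223
```

View pics/s2.png

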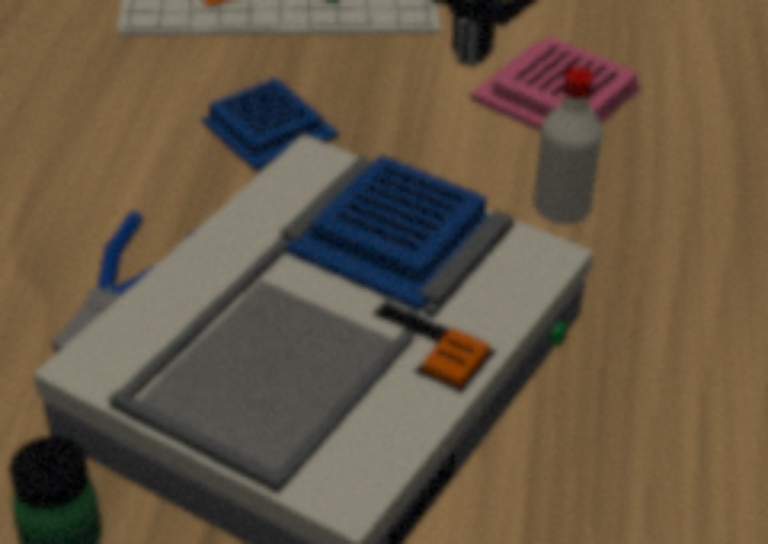

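The tab pad at (457,357) is now low and the tooth's slot at (410,320) is empty. The cover is still on its seat. Next, lower behind the end face.

Request:
{"fn": "jog_arm", "kwargs": {"commands": [[0,0,0,0,1,-0.5,1],[0,0,0,0,1,4,1],[0,0,0,0,1,8.8,1],[0,0,0,0,1,8.8,1],[0,0,0,0,1,8.8,1]]}}

```text
clock: 5.12
tool_pos: [0.5057, -0.173, 0.103]
tcp_rot: [180.0, 0.2, 156.8]
contact_force: [-0.2, 0.4, 0.3]
opening: -0.001
```

```bash
python3 b.py
python3 - <<'E'
from workcell import *
import cv2
im,d=cams.grab_frame('side');cv2.imwrite('pics/s3.png',cv2.resize(im[130:300,160:400,::-1],None,fx=3.2,fy=3.2))
E
```

```text
5.125 [   1.7 -171.5  103. ] [-0.19730268  0.39315381  0.26855327] [1.79976977e+02 1.67937795e-01 1.56812314e+02]
```

View pics/s3.png

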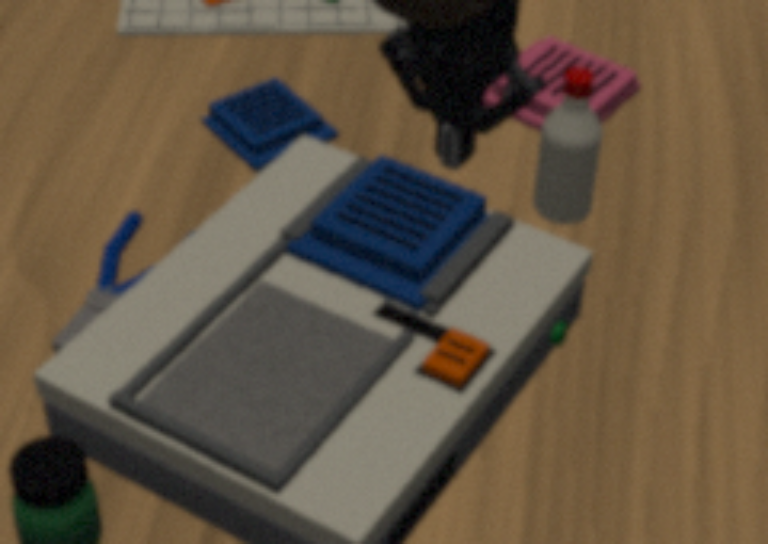

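Request:
{"fn": "jog_arm", "kwargs": {"commands": [[0,0,0,0.1,1,0,1],[0,0,0,0.1,2,0,1],[0,0,0,0.1,2.6,0,1],[0,0,0,0.1,3.2,0,1],[0,0,0,0.1,3.8,0,1],[0,0,0,0.1,4.4,0,1],[0,0,0,0.1,5,0,1]]}}

```text
clock: 6.05
tool_pos: [0.5229, -0.1272, 0.1012]
tcp_rot: [-180.0, -0.0, 156.7]
contact_force: [-0.3, -1.3, 0.2]
opening: 0.002
```

```bash
python3 b.py
python3 - <<'E'
from workcell import *
import cv2
im,d=cams.grab_frame('side');cv2.imwrite('pics/s4.png',cv2.resize(im[130:300,160:400,::-1],None,fx=3.2,fy=3.2))
E
```

```text
6.05 [  -0.6 -122.7  101.2] [-0.25066105 -1.28328809  0.16575318] [-1.79988626e+02 -1.27780585e-02  1.56670811e+02]
```

View pics/s4.png

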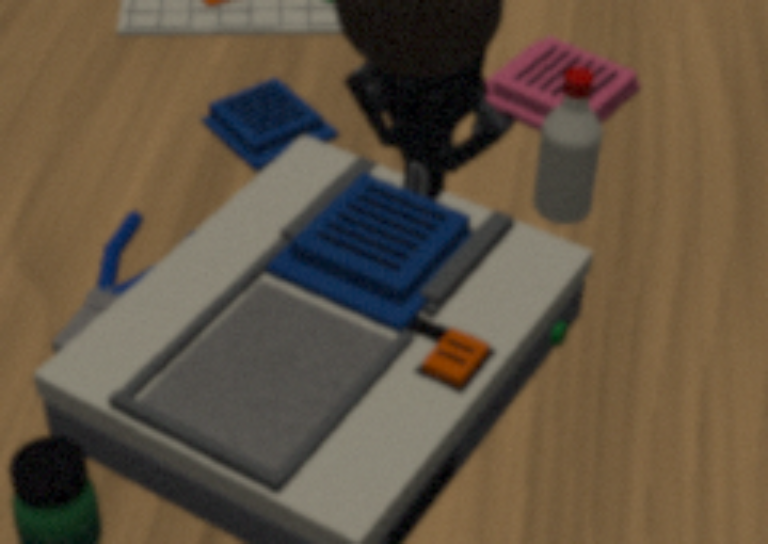

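The cover is sliding over the retracted tooth, square between the rails, at about 1 N. I'll go on.

Request:
{"fn": "jog_arm", "kwargs": {"commands": [[0,0,0,0,1,0,1],[0,0,0,0,2.2,0,1],[0,0,0,0,3.4,0,1],[0,0,0,0,4.6,0,1],[0,0,0,0,5.8,0,1],[0,0,0,0,7,0,1],[0,0,0,0,8.2,0,1],[0,0,0,0,9.2,0,1],[0,0,0,0,10,0,1],[0,0,0,0,10.5,0,1]]}}

```text
clock: 7.35
tool_pos: [0.5646, -0.0306, 0.1013]
tcp_rot: [-180.0, -0.0, 156.7]
contact_force: [-1.2, -0.0, -0.2]
opening: 0.003
```

```bash
python3 b.py
python3 - <<'E'
from workcell import *
import cv2
im,d=cams.grab_frame('side');cv2.imwrite('pics/s5.png',cv2.resize(im[130:300,160:400,::-1],None,fx=3.2,fy=3.2))
E
```

```text
7.35 [ -0.6 -17.5 101.3] [-1.22046552 -0.03857925 -0.18454723] [-1.79996436e+02 -2.55287558e-03  1.56691756e+02]
```

View pics/s5.png

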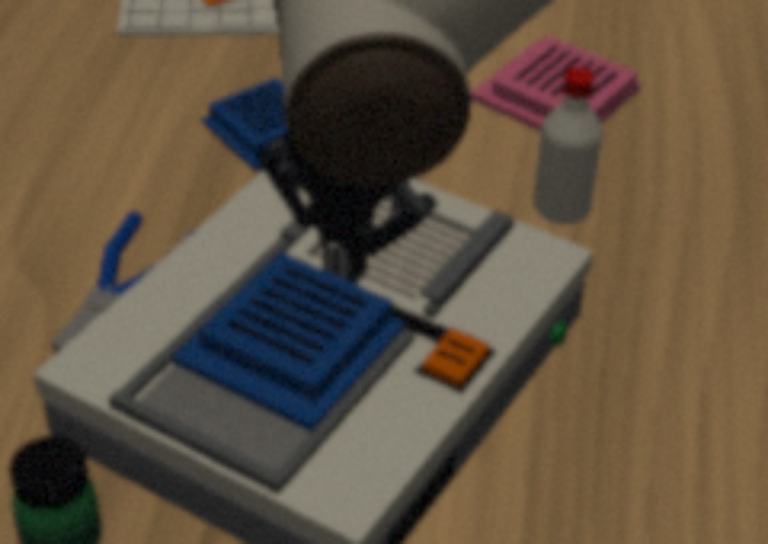

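Request:
{"fn": "jog_arm", "kwargs": {"commands": [[0,0,0,0,0.7,0,1],[0,0,0,0,1.4,0,1],[0,0,0,0,2,0,1],[0,0,0,0,2.4,0,1],[0,0,0,0,2.4,0,1],[0,0,0,0,0.5,0,1],[0,0,0,0,-1,-2,1],[0,0,0,0,-3,-8,1],[0,0,0,0,-6,-13,1]]}}

```text
clock: 8.52
tool_pos: [0.54, -0.0874, 0.2329]
tcp_rot: [180.0, 0.0, 156.7]
contact_force: [0.7, -0.5, 0.4]
opening: 0.0
```

Request:
{"fn": "jog_arm", "kwargs": {"commands": [[0,0,0,0,-8,0,1],[0,0,0,0,-8,0,1],[0,0,0,0,-8,0,1]]}}

```text
clock: 8.9
tool_pos: [0.5079, -0.161, 0.2311]
tcp_rot: [180.0, -0.0, 156.5]
contact_force: [0.8, 0.4, -0.4]
opening: -0.001
```

```bash
python3 b.py
python3 - <<'E'
from workcell import *
import cv2,numpy as np
from b import box
from h import pts
for n in('side','top'):
    im,d=cams.grab_frame(n);cv2.imwrite(f'pics/{n}6.png',im[:,:,::-1])
    np.savez(f'{n}6.npz',im=im,d=d,**cams.camera_params(n))
    im,P=pts(n+'6.npz');hsv=cv2.cvtColor(im,cv2.COLOR_RGB2HSV)
    H,S=hsv[...,0],hsv[...,1]
    for nm,m in dict(blue=(H>100)&(H<125)&(S>150)&(P[...,2]>.06)&(P[...,2]<.12),orange=(H<14)&(S>170)&(P[...,2]>.06)&(P[...,2]<.11)&(P[...,1]>-.1)).items():
        q=P[m];r=cv2.minAreaRect((q[:,:2]*1000).astype(np.float32))
        print(n,nm,box([r[0][0]/1e3,r[0][1]/1e3,0]),r,np.nanpercentile(q[:,2],[5,50,95]).round(4))
    _,P0=pts(n+'0.npz')
    hand=[('bottle',P0,P)]
    reg=lambda P:(P[...,2]>.1)&(P[...,2]<.14)&(abs(P[...,0]-.42)<.04)&(abs(P[...,1]+.232)<.04)
    print('bottle',np.nanmedian(P0[reg(P0)],0),np.nanmedian(P[reg(P)],0))
E
```

```text
8.9 [  -1.1 -159.6  231.1] [ 0.81731923  0.36700325 -0.41822549] [ 1.79995064e+02 -2.08884344e-02  1.56516247e+02]
side blue [ -33.5 -473.5    0. ] ((353.9480285644531, -436.46240234375), (1427.073974609375, 125.31828308105469), 62.7566032409668) [0.0763 0.0929 0.096 ]
side orange [-183.2  -11.8    0. ] ((399.0607604980469, 46.873207092285156), (691.9228515625, 126.9388427734375), 12.067264556884766) [0.0721 0.0782 0.0806]
bottle [ 0.42139446 -0.22731399  0.12171141] [ 0.42139258 -0.22765957  0.12215776]
top blue [19.4 71.7  0. ] ((618.2047729492188, 43.41377639770508), (108.27149963378906, 67.44593048095703), 68.36327362060547) [0.0751 0.0918 0.0948]
top orange [-531.2 -212.7    0. ] ((0.0, 0.0), (0.0, 0.0), 0.0) nan
bottle [ 0.42189037 -0.23218754  0.12740631] [ 0.42193836 -0.23205723  0.12801457]
  return np.nanmean(a, axis, out=out, keepdims=keepdims)
```

View pics/side6.png

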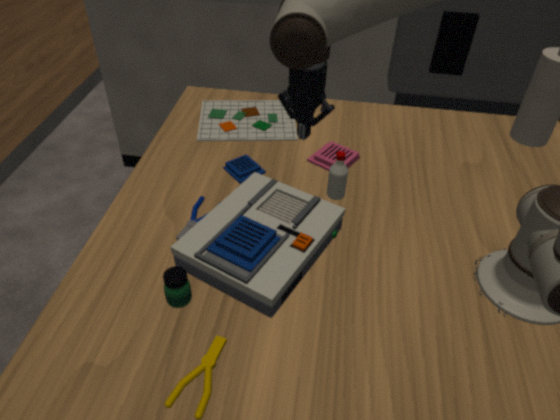

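View pics/top6.png

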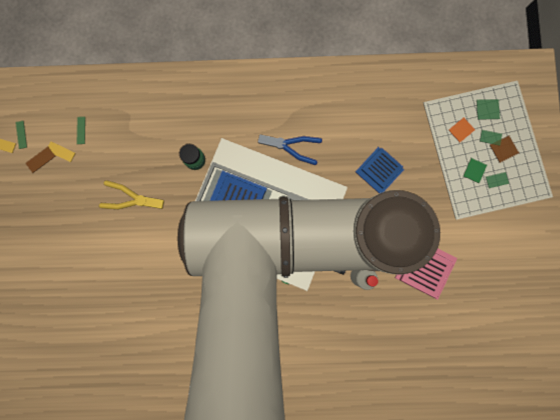

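The side view shows the cover flat on the shelf at (248,243), the tab low at (302,241), and the bottle, jar and pliers where they were. The top view is partly hidden by the arm. It shows the cover at box y≈72 and the jar (192,156) and pliers (295,147) unmoved.

```bash
python3 -c "
from workcell import *
print(manip.job_done())
print(get_obs()['clock'],get_obs()['contact_force'])"
```

```text
the job is handed in; nothing more can be done
None
the job is handed in; nothing more can be done
```

I pressed the orange tab in to its stop, pushed the blue cover along its rails onto the parking shelf, and backed the gripper off above and behind it. The job was handed in about 9 s into the 40 s limit; no verdict is reported.

- **Tab:** the fingertips stopped at z≈0.079 with 15.7 N. In the last picture the pad still sits low, its height measuring about 8 mm above the deck.
- **Cover:** the push took about 1 N. The top camera puts it at box y≈72 mm, and from the tool position it should be about the same. The top face is at z≈0.093, so it lies flat at deck level.
- **Bystanders:** the bottle moved less than 1 mm by measurement. The jar and pliers are at the same pixels as at the start, but I did not measure them. The wrist force is back to about zero.
- **Checks that failed:**
  - The outline fits on the last side picture (cover and tab) were spoiled by stray points.
  - In the top view the arm hid the tab and part of the cover. So the cover's sideways position comes from the rails and the picture, and its fitted x of 19 mm is of the visible part only.

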